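# Set the portion tags: green only for the full dishes

### The arm

A 6-joint arm with a two-finger parallel gripper is mounted at the origin on a cart in front of the work surface, level with it; the furniture and walls round the work are solid. World frame = base frame: x ahead of the robot, y to its left, z up, the work surface at z = 0. Lengths are in mm, angles in degrees, forces in N, time in s.
With the tool pointing down it reaches from about 300 to 850 mm from the base axis. Payload 4.2 kg.
Tool frame: the origin (TCP) lies between the finger pads; the fingertips stand 22 mm ahead of it and the grasp point (between the pads) lies 3 mm ahead of it; z points along the fingers, y is the direction in which the jaws open and shut (so a half turn about z gives the same grasp; the last joint's range is limited). The gripper opens to 91 mm and grips with 3 to 60 N. Pads are 32 mm wide; open, the fingers measure 118 mm over their backs; the gripper's body (76 mm by 178 mm) begins 60 mm behind the grasp point.
Start: joints at [75.115, 18.312, 89.639, -0, 72.044, -1.146], TCP at [136.568, 558.561, 235.976] pointing down, gripper open.
Joint ranges: [-177.97, 177.97], [-48.28, 115.42], [12.27, 149.76], [-77.06, 257.06], [2.81, 150.46], [-146.56, 146.56]. Speed limits (degrees/s): [147.25, 147.25, 180, 180, 180, 180].

### API

Orientations are given as [roll, pitch, yaw] about the fixed x, y, z axes, in that order (R = Rz(yaw) Ry(pitch) Rx(roll)).
In Python, from workcell import * gives the robot as it stands.
- The arm moves only by the shell command python3 -m jog 'ROWS' [OPENING] [FORCE]. ROWS is text: rows parted by semicolons, each of 6 numbers parted by spaces: the shift along the tool's x, y, z in units of 0.5 m (1.0 is 0.5 m), then the turn, a rotation vector about the tool's x, y, z in units of pi/2 rad (1.0 is pi/2 rad). A call has 1 to 20 rows; each row is the pose to reach, as a shift and turn from the pose measured when the call began, along the tool's axes at that moment; what a row does not reach only later rows make up. A row lasts 1/12 s, in which the tool goes at most 41.7 mm and 7.16 degrees, less where a joint would pass 70% of its speed; a pose out of reach is approached as far as the arm can. A call with a number of a shift or a turn outside -1 to 1 is refused whole. A call with a gripper value outside its range is refused whole. OPENING is the opening, from -1 (shut) to 1 (fully open), set as the call begins (- or left out, the last holds). The fingers move at their own pace and stop on an object; FORCE is the grip in N (left out, the last holds). Time passes only in rows, so rows that repeat a pose let the fingers close. It gives the time, the measured TCP pose, the force and the opening at its end, in the units of the state.
- state(): the state, without advancing time (a new reading comes with each control period).
- grab_frame(name): name is "scene" or "top" or "wrist"; returns the picture (400x640x3 uint8, red, green, blue); there is no depth.
- calibration(name): a dict with "mtx" (3x3 intrinsics, pixels), "distortion" ([k1, k2, p1, p2, k3] as OpenCV has them; the pictures are not rectified), "rvec" (rotation vector, rad) and "tvec" (3), from world to camera coordinates, as OpenCV has them. Camera axes: x right, y down, z forward; pixel columns grow to the right and rows downward; lengths in mm; the calibration is good to about 2 mm. A picture is of the moment at which its call begins: read the wrist's pose just before it. calibration takes no time and is no camera call; for the wrist camera it gives the pose at the moment of the call.
- job_done(): hands the job in, once; it reports no verdict.
Trained networks look in the newest picture that a camera, given by its name, has taken for a name from the list of things; names that differ only in an ending like _2 or _b are one class to them, and where a whole thing is asked for, a point or a joint stands for the part that bears it (a point fixed in the world has none). Each returns a list of dicts, best first, with "confidence" (0 to 1); they miss things now and then, are a little off and sometimes report something else, mostly with a low value. They report only what shows in the picture. A call takes as long as a camera call. They do not tell look-alikes from the thing itself.
- spot_in(query, camera): "rect" ([left, top, right, bottom] in pixels, round what is visible of it).
- tip_of(query, camera): "location" ([column, row] in pixels: a listed point, or the origin of a listed thing).
The state is a dict: "time_s": time; "qpos": joint angles; "qvel": joint speeds; "effort": joint torques, N m; "ee_pos": TCP position; "ee_rot": TCP orientation; "force": force on the tool from outside, world axes, zero at the start; "torque": the same for the moment, N m; "gripper_width": finger opening in mm.
Only numpy, scipy, OpenCV 4.12 (cv2) and the standard library are available. Lean on these libraries where they do the work, as an engineer would, in place of code of your own. Each camera call takes 0.05 s, during which the arm holds its last target. There are 200 camera calls.

### The job

Each dish in the portioning rack has a hinged two-colour tag in front of it: with a fingertip, gently push over the tags that are wrong, so that the tags of the two dishes heaped with cookies lie to the left showing green and those of the dish with a single cookie and the empty dish lie to the right showing red. Leave tags that are already right as they lie. Only push, do not pinch or lift anything, and leave the dishes and the other things on the table where they are.

Things in the scene. Friction and masses are not known exactly. Their poses are not given: they have to be found in the camera images.
- rack: fixed aluminium portioning rack, 215 x 572 mm, lips 16 mm high; origin on the table under the middle of its front rail; x points from the rail to the dishes behind it, y along the rail to the left. The rail is 30 mm deep, its top 18 mm above the table, and carries four tag holders 138 mm apart; a dish bay lies 115 mm behind each. The rack is turned only a little
- holder_a: white clip-on tag holder, 64 deep, 34 wide; places vary. Origin on the rail's top, 18 mm above the table, under the middle of its hinge; axes as the rack's. The middle of the hinge pin is 26 mm above the origin; the pin runs along x, sloping up 15 degrees away from the robot. Two rests in a V carry the tag: they reach 21 mm to either side and 18 mm above the middle of the pin, its rear knuckle 14 mm
- tag_a (a joint): hinge angle of holder_a's tag: 0 = lying to the right (-y), sloping up and outwards at 38 degrees, red face upward; 1.82 = lying likewise to the left (+y), green face upward. It swings freely over the top (upright at 0.91) and falls by itself (30 g, little friction) to the side past which it is pushed. Red with a white bar on one face, green with a white dot on the other
- edge_a (a point): middle of the free edge of holder_a's tag, a plate 46 mm wide along the pin, 3.6 mm thick, edged by a smooth 5 mm bead 44 mm from the pin; open beneath. At rest it is 35 mm beside the middle of the pin, 26 above and 7 nearer the robot (upright: 42 above, 11 nearer); the front end of the bead is 6 mm lower. 64 mm stay free between tags lying towards each other. A fingertip outside and below the edge, moved across and up, tips it over
- holder_b: white clip-on tag holder, 64 deep, 34 wide; places vary. Origin on the rail's top, 18 mm above the table, under the middle of its hinge; axes as the rack's. The middle of the hinge pin is 26 mm above the origin; the pin runs along x, sloping up 15 degrees away from the robot. Two rests in a V carry the tag: they reach 21 mm to either side and 18 mm above the middle of the pin, its rear knuckle 14 mm
- tag_b (a joint): hinge angle of holder_b's tag: 0 = lying to the right (-y), sloping up and outwards at 38 degrees, red face upward; 1.82 = lying likewise to the left (+y), green face upward. It swings freely over the top (upright at 0.91) and falls by itself (30 g, little friction) to the side past which it is pushed. Red with a white bar on one face, green with a white dot on the other
- edge_b (a point): middle of the free edge of holder_b's tag, a plate 46 mm wide along the pin, 3.6 mm thick, edged by a smooth 5 mm bead 44 mm from the pin; open beneath. At rest it is 35 mm beside the middle of the pin, 26 above and 7 nearer the robot (upright: 42 above, 11 nearer); the front end of the bead is 6 mm lower. 64 mm stay free between tags lying towards each other. A fingertip outside and below the edge, moved across and up, tips it over
- holder_c: white clip-on tag holder, 64 deep, 34 wide; places vary. Origin on the rail's top, 18 mm above the table, under the middle of its hinge; axes as the rack's. The middle of the hinge pin is 26 mm above the origin; the pin runs along x, sloping up 15 degrees away from the robot. Two rests in a V carry the tag: they reach 21 mm to either side and 18 mm above the middle of the pin, its rear knuckle 14 mm
- tag_c (a joint): hinge angle of holder_c's tag: 0 = lying to the right (-y), sloping up and outwards at 38 degrees, red face upward; 1.82 = lying likewise to the left (+y), green face upward. It swings freely over the top (upright at 0.91) and falls by itself (30 g, little friction) to the side past which it is pushed. Red with a white bar on one face, green with a white dot on the other
- edge_c (a point): middle of the free edge of holder_c's tag, a plate 46 mm wide along the pin, 3.6 mm thick, edged by a smooth 5 mm bead 44 mm from the pin; open beneath. At rest it is 35 mm beside the middle of the pin, 26 above and 7 nearer the robot (upright: 42 above, 11 nearer); the front end of the bead is 6 mm lower. 64 mm stay free between tags lying towards each other. A fingertip outside and below the edge, moved across and up, tips it over
- holder_d: white clip-on tag holder, 64 deep, 34 wide; places vary. Origin on the rail's top, 18 mm above the table, under the middle of its hinge; axes as the rack's. The middle of the hinge pin is 26 mm above the origin; the pin runs along x, sloping up 15 degrees away from the robot. Two rests in a V carry the tag: they reach 21 mm to either side and 18 mm above the middle of the pin, its rear knuckle 14 mm
- tag_d (a joint): hinge angle of holder_d's tag: 0 = lying to the right (-y), sloping up and outwards at 38 degrees, red face upward; 1.82 = lying likewise to the left (+y), green face upward. It swings freely over the top (upright at 0.91) and falls by itself (30 g, little friction) to the side past which it is pushed. Red with a white bar on one face, green with a white dot on the other
- edge_d (a point): middle of the free edge of holder_d's tag, a plate 46 mm wide along the pin, 3.6 mm thick, edged by a smooth 5 mm bead 44 mm from the pin; open beneath. At rest it is 35 mm beside the middle of the pin, 26 above and 7 nearer the robot (upright: 42 above, 11 nearer); the front end of the bead is 6 mm lower. 64 mm stay free between tags lying towards each other. A fingertip outside and below the edge, moved across and up, tips it over
- full_dish_1: round steel dish, 108 mm across, loose, standing on the rack 115 mm behind one of the tag holders; origin at the centre of its underside. Heaped with cookies to 53 mm high: full
- full_dish_2: round steel dish, 108 mm across, loose, standing on the rack 115 mm behind one of the tag holders; origin at the centre of its underside. Heaped with cookies to 53 mm high: full
- bare_dish: round steel dish, 108 mm across, loose, standing on the rack 115 mm behind one of the tag holders; origin at the centre of its underside. Empty, 16 mm high: not full
- last_cookie_dish: round steel dish, 108 mm across, loose, standing on the rack 115 mm behind one of the tag holders; origin at the centre of its underside. Holds only one dark cookie, 16 mm high: not full
- cookie: dark cookie 24 x 50 x 6 mm lying in last_cookie_dish; origin under its centre
- marker: blue and white marker pen, 17 x 135 x 16 mm, lying on the table in front of the rack; loose bystander, origin under its centre
- ties: bundle of straw-coloured ties with a red band, 14 x 96 x 14 mm, lying on the table in front of the rack; loose bystander, origin under its centre
- cup: small pale measuring cup, 55 mm across, 40 mm high, left of the rack; loose bystander, origin under its centre
- label_roll: roll of white labels, 70 x 77 x 28 mm, left of the rack; loose bystander, origin under its centre
- timer: white dial timer, 66 mm across, 38 mm high, right of the rack; loose bystander, origin under its centre
Things that resemble listed ones, but are neither listed nor needed, are in the scene too. What is shaped like the bare_dish but orange or yellow is not meant.

How it is judged:
By the outcome, as a careful person would: the job done as asked, in the order asked, and still so for the second after the job is handed in, with the robot touching nothing.
It also fails if it takes over 48 s, if anything falls off the work surface, if the arm or the gripper's body presses on something with over 40 N, if the wrist force passes 120 N, or if a joint passes its speed limit or range.

## Working session

There is one attempt and no reset: what is moved stays moved. The work goes in short steps, Python scripts to look and compute and a shell command to move; the robot and the scene stay as the last step left them, time stands still between calls to the robot, and variables do not carry over. Pictures are saved under pics/ and viewed, about 8 in all and at most 12, crops included, and the job is handed in when it is done.

```bash
mkdir -p pics; python3 - <<'E'
from workcell import *
import cv2
s=state();print(s['time_s'],s['ee_pos'],s['ee_rot'],s['gripper_width'])
for n in("top","scene"):
    im=grab_frame(n);cv2.imwrite(f"pics/{n}0.png",im[:,:,::-1])
    for q in("holder_a","edge_a","full_dish_1","bare_dish","last_cookie_dish"):
        print(n,q,[(round(d['confidence'],2),[round(float(v)) for v in d['location']]) for d in tip_of(q,n)])
    c=calibration(n);print({k:[round(float(x),3) for x in __import__('numpy').ravel(c[k])] for k in c})
print(state()['time_s'])
E
```

```text
0.0 [136.43733111 558.10234257 235.12532893] [-1.79899829e+02 -1.34006507e-03  1.66261757e+02] 91.29380693505091
top holder_a [(0.74, [278, 207]), (0.6, [311, 193]), (0.16, [322, 191])]
top edge_a [(0.71, [360, 176]), (0.59, [374, 170]), (0.51, [286, 198]), (0.5, [303, 171])]
top full_dish_1 [(0.97, [267, 181]), (0.75, [335, 157])]
top bare_dish [(0.89, [367, 148]), (0.85, [405, 215]), (0.66, [330, 192]), (0.59, [419, 135]), (0.34, [266, 180])]
top last_cookie_dish [(0.62, [302, 170]), (0.41, [446, 216]), (0.33, [374, 172]), (0.23, [320, 191])]
{'mtx': [485.095, 0.0, 320.831, 0.0, 485.095, 189.326, 0.0, 0.0, 1.0], 'distortion': [-0.027, 0.0, 0.0, 0.0, 0.0], 'rvec': [1.796, -2.268, 0.427], 'tvec': [138.225, 496.379, 1630.176]}
scene holder_a [(0.81, [353, 232]), (0.79, [317, 217]), (0.71, [282, 208])]
scene edge_a [(0.59, [337, 228]), (0.56, [287, 198]), (0.55, [380, 222]), (0.46, [358, 218]), (0.46, [323, 207]), (0.33, [404, 225])]
scene full_dish_1 [(0.97, [299, 199]), (0.61, [368, 218]), (0.61, [332, 207])]
scene bare_dish [(0.91, [405, 225]), (0.83, [370, 276]), (0.6, [464, 244])]
scene last_cookie_dish [(0.51, [334, 209])]
{'mtx': [514.62, 0.0, 324.074, 0.0, 514.62, 208.569, 0.0, 0.0, 1.0], 'distortion': [-0.013, 0.0, 0.0, 0.0, 0.0], 'rvec': [1.91, -0.957, 0.535], 'tvec': [-308.816, 273.534, 1364.133]}
0.6
```

View pics/top0.png

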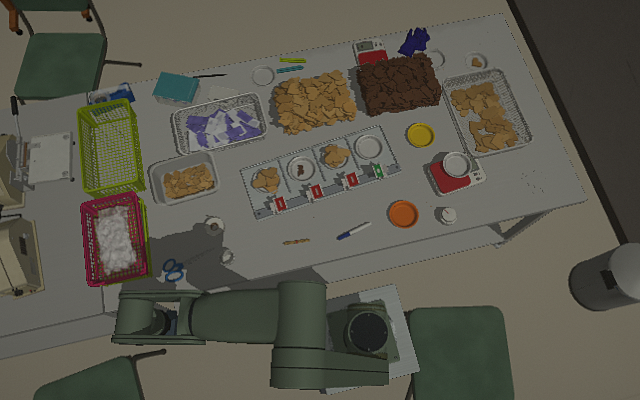

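View pics/scene0.png

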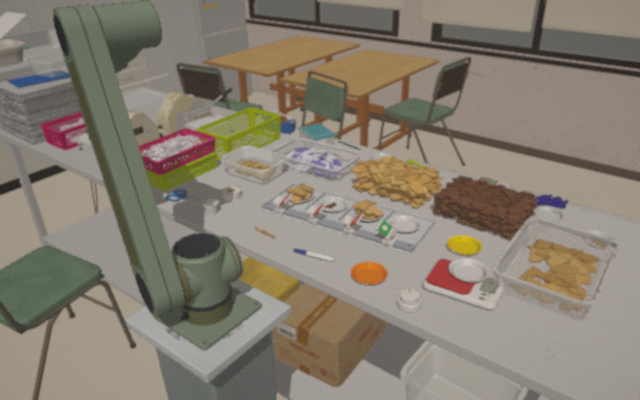

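The top view shows, from left to right, a heaped dish (267,181), a one-cookie dish (302,170), a heaped dish (335,157) and an empty dish (367,148). Their tags appear red, red, red and green. I'll enlarge the rack and compute world positions.

```bash
cat > h.py <<'E'
import numpy as np,cv2
from workcell import *
def ray(n,uv,z,c=None):
    c=c or calibration(n);K=np.array(c['mtx'],float).reshape(3,3);d=np.array(c['distortion'],float)
    R=cv2.Rodrigues(np.array(c['rvec'],float))[0];t=np.array(c['tvec'],float).ravel()
    p=cv2.undistortPoints(np.array([[uv]],float),K,d).ravel()
    o=-R.T@t;v=R.T@np.r_[p,1];return o+v*(z-o[2])/v[2]
def proj(n,P,c=None):
    c=c or calibration(n)
    return cv2.projectPoints(np.array(P,float).reshape(-1,3),np.array(c['rvec'],float),np.array(c['tvec'],float),np.array(c['mtx'],float).reshape(3,3),np.array(c['distortion'],float))[0].reshape(-1,2)
E
python3 - <<'E'
from h import *
print(proj("top",[[0,0,0],[500,0,0],[500,300,0]]).round())
for uv in [(267,181),(302,170),(335,157),(367,148)]: print(ray("top",uv,20).round())
for uv in [(286,198),(303,171),(320,191),(360,176),(374,170),(378,170)]: print('tag',ray("top",uv,65).round())
im=cv2.imread("pics/top0.png")[115:230,230:410]
cv2.imwrite("pics/topc.png",cv2.resize(im,None,fx=4.4,fy=4.4,interpolation=cv2.INTER_CUBIC))
E
```

```text
[[362. 337.]
 [327. 200.]
 [247. 218.]]
[619. 201.  20.]
[633.  65.  20.]
[657. -69.  20.]
[ 666. -198.   20.]
tag [520. 147.  65.]
tag [609.  65.  65.]
tag [519.  23.  65.]
tag [ 542. -133.   65.]
tag [ 554. -189.   65.]
tag [ 550. -204.   65.]
```

View pics/topc.png

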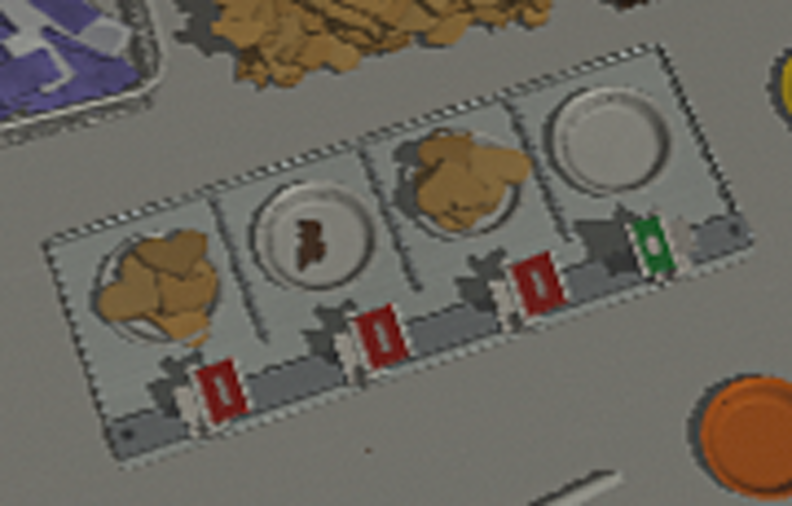

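The crop confirms the tags left to right as red, red, red, green. So tags 1, 3 and 4 are wrong and tag 2 is already right. Next I'll fit the rack pose from its corners and tag edges.

```bash
python3 - <<'E'
from h import *
f=lambda a,b:(230+a/4.4-.4,115+b/4.4-.4)
C={k:ray("top",f(*v),16) for k,v in dict(FL=(118,460),FR=(750,240),BL=(46,243),BR=(661,46)).items()}
for k in C:print(k,C[k].round(1))
d=np.mean([C['FL']-C['FR'],C['BL']-C['BR']],0);print(np.linalg.norm(C['FL']-C['FR']),np.linalg.norm(C['BL']-C['BR']),np.linalg.norm(C['BL']-C['FL']),np.linalg.norm(C['BR']-C['FR']))
ang=np.arctan2(-d[0],d[1]);ex=np.array([np.cos(ang),np.sin(ang)]);ey=np.array([-ex[1],ex[0]]);print('yaw',np.degrees(ang))
m=(sum(C.values())/4)[:2];print('centre',m)
for k in C:print(k,(C[k][:2]-m)@ex,(C[k][:2]-m)@ey)
for n,p in dict(e1=(241,386),e2=(402,333),e3=(560,281),e4=(634,250)).items():
    P=ray("top",f(*p),70);print(n,P.round(1),'rack',((P[:2]-m)@ex).round(1),((P[:2]-m)@ey).round(1))
for uv in [(267,181),(302,170),(335,157),(367,148)]:
    P=ray("top",uv,12);print('dish',((P[:2]-m)@ex).round(1),((P[:2]-m)@ey).round(1))
E
```

```text
FL [483.  267.4  16. ]
FR [ 553.7 -297.4   16. ]
BL [688.1 291.4  16. ]
BR [ 752.  -274.2   16. ]
569.1614688584443 569.1814665443179 206.49601314837506 199.703568857208
yaw 6.793328897498197
centre [619.19685936  -3.18685926]
FL -103.24777821535808 284.7978197704088
FR -99.85152605663488 -284.3535160835768
BL 103.24777821535805 284.3635151045238
BR 99.85152605663484 -284.8078187913558
e1 [503.9 156.2  70. ] rack -95.7 172.0
e2 [518.8  19.   70. ] rack -97.1 33.9
e3 [ 533.8 -118.5   70. ] rack -98.5 -104.4
e4 [ 546.6 -185.5   70. ] rack -93.6 -172.4
dish 27.1 202.8
dish 24.7 64.8
dish 32.7 -71.5
dish 26.4 -201.0
```

The fit is consistent: tag edges land at rack y of 172, 34, −104 and −172, and holders at ±69 and ±207. Next I'll work out the tool-frame shift to a point above the right side of tag 1.

```bash
cat >> h.py <<'E'
from scipy.spatial.transform import Rotation as Ro
m=np.array([619.2,-3.2]);a=np.radians(6.79);ex=np.array([np.cos(a),np.sin(a)]);ey=np.array([-ex[1],ex[0]])
def W(x,y,z): return np.r_[m+x*ex+y*ey,z]
def go(x,y,z):
    s=state();R=Ro.from_euler('xyz',s['ee_rot'],degrees=True);p=np.array(s['ee_pos'])
    G=Ro.from_euler('xyz',[180,0,186.79],degrees=True)
    print('t',s['time_s'],'rack now',[round(float(v),1) for v in((p[:2]-m)@ex,(p[:2]-m)@ey,p[2])],'rot',np.round(s['ee_rot'],2),'F',np.round(s['force'],1),'w',round(s['gripper_width'],1))
    print('shift',np.round(R.inv().apply(W(x,y,z)-p)/500,4),'turn',np.round((R.inv()*G).as_rotvec()/(np.pi/2),4))
E
python3 -c "
from h import *
go(-98,142,160)"
```

```text
t 0.6 rack now [-412.8, 614.9, 236.0] rot [179.99   0.   166.26] F [-0.7  0.6 -0.1] w 90.6
shift [-0.9213 -0.6649  0.1519] turn [ 1.000e-04  0.000e+00 -2.281e-01]
```

```bash
python3 -m jog '-0.9213 -0.6649 0.1 0 0 -0.228;-0.9213 -0.6649 0.1 0 0 -0.228;-0.9213 -0.6649 0.1 0 0 -0.228;-0.9213 -0.6649 0.1 0 0 -0.228;-0.9213 -0.6649 0.1 0 0 -0.228;-0.9213 -0.6649 0.1 0 0 -0.228;-0.9213 -0.6649 0.1 0 0 -0.228;-0.9213 -0.6649 0.1 0 0 -0.228;-0.9213 -0.6649 0.1 0 0 -0.228;-0.9213 -0.6649 0.1 0 0 -0.228;-0.9213 -0.6649 0.1 0 0 -0.228;-0.9213 -0.6649 0.1 0 0 -0.228;-0.9213 -0.6649 0.1 0 0 -0.228;-0.9213 -0.6649 0.1 0 0 -0.228;-0.9213 -0.6649 0.1519 0 0 -0.228;-0.9213 -0.6649 0.1519 0 0 -0.228;-0.9213 -0.6649 0.1519 0 0 -0.228;-0.9213 -0.6649 0.1519 0 0 -0.228' -1 10
python3 - <<'E'
from h import *
go(-98,142,78)
im=grab_frame("wrist");c=calibration("wrist");im=im[:,:,::-1].copy()
P=[]
for y0,s in((207,-1),(69,-1)):P+= [W(-97,y0+35*s,70)]
P+=[W(-98,142,56)]
q=proj("wrist",P,c);print(q.round())
for u in q: cv2.circle(im,tuple(int(v) for v in u),5,(255,0,255),1)
cv2.imwrite("pics/w1.png",im)
print([(round(d['confidence'],2),np.round(d['location'])) for d in tip_of("edge_a","wrist")])
E
```

```text
time_s: 2.1
ee_pos: [504.8, 126.8, 160.6]
ee_rot: [180.0, 0.0, -173.2]
force: [-0.5, 0.2, -0.6]
gripper_width: 0.7
t 2.1 rack now [-98.2, 142.6, 160.6] rot [ 1.7998e+02  1.0000e-02 -1.7317e+02] F [-0.5  0.2 -0.6] w 0.7
shift [-0.0004 -0.0013  0.1652] turn [0.0002 0.0001 0.0004]
[[357. 209.]
 [187. 209.]
 [320. 203.]]
[(0.96, array([185., 218.])), (0.86, array([ 19., 215.])), (0.63, array([355., 217.]))]
```

View pics/w1.png

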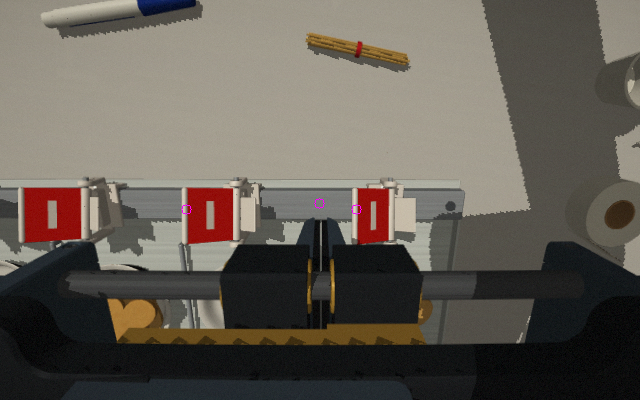

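The wrist view shows the gap clear at (320,203) and the tag edge at (355,217). That's about 8 px below my prediction, so I'll move 5 mm further back and then descend.

```bash
python3 -m jog '-0.01 0 0.06 0 0 0;-0.01 0 0.12 0 0 0;-0.01 0 0.15 0 0 0;-0.01 0 0.165 0 0 0;-0.01 0 0.165 0 0 0'
python3 -c "
from h import *
go(-93,199,92)"
```

```text
time_s: 2.62
ee_pos: [509.4, 128.4, 78.0]
ee_rot: [180.0, -0.0, -173.1]
force: [0.1, -1.0, -0.3]
gripper_width: 0.7
t 2.6167 rack now [-93.5, 143.7, 78.0] rot [ 179.99   -0.   -173.05] F [ 0.1 -1.  -0.3] w 0.7
shift [-0.0012  0.1107 -0.0279] turn [ 0.0001 -0.0001  0.0017]
```

```bash
python3 -m jog '0 0.012 0 0 0 0;0 0.02 0 0 0 0;0 0.027 0 0 0 0;0 0.034 -0.005 0 0 0;0 0.041 -0.012 0 0 0;0 0.048 -0.02 0 0 0;0 0.055 -0.028 0 0 0;0 0.062 -0.028 0 0 0;0 0.069 -0.028 0 0 0;0 0.076 -0.028 0 0 0;0 0.083 -0.028 0 0 0;0 0.09 -0.028 0 0 0;0 0.097 -0.028 0 0 0;0 0.104 -0.028 0 0 0;0 0.11 -0.03 0 0 0;0 0.11 -0.03 0 0 0'
python3 -m jog '0 -0.005 -0.05 0 0 0;0 -0.02 -0.12 0 0 0;0 -0.02 -0.14 0 0 0;0 -0.02 -0.14 0 0 0'
python3 - <<'E'
from h import *
go(-93,-138,160)
im=grab_frame("wrist");c=calibration("wrist");im=im[:,:,::-1].copy()
cv2.imwrite("pics/w2.png",im)
E
```

```text
time_s: 3.95
ee_pos: [502.8, 183.6, 93.1]
ee_rot: [180.0, 0.0, -173.0]
force: [-0.2, -0.3, -0.1]
gripper_width: 0.4
time_s: 4.28
ee_pos: [506.0, 174.0, 166.3]
ee_rot: [179.9, 0.4, -173.1]
force: [0.0, 0.6, 0.0]
gripper_width: 0.4
t 4.2833 rack now [-91.4, 189.4, 166.3] rot [ 179.9     0.41 -173.06] F [0.  0.6 0. ] w 0.4
shift [ 0.005  -0.6548  0.0114] turn [0.0011 0.0046 0.0017]
```

View pics/w2.png

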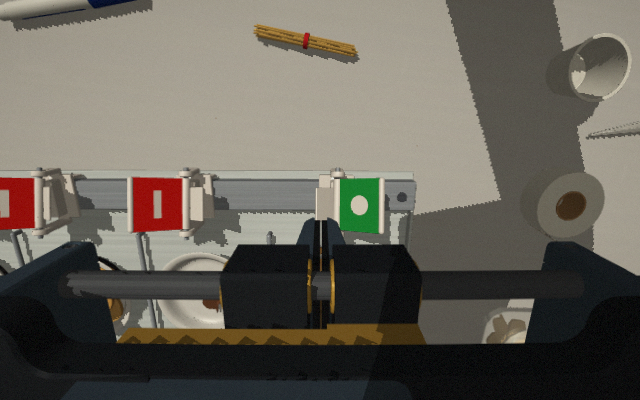

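Tag 1 now lies left and shows green at (360,205). Next I'll go to the gap between tags 3 and 4.

```bash
python3 -m jog '0.005 -0.08 0 0 0.0046 0.0017;0.005 -0.16 0 0 0.0046 0.0017;0.005 -0.24 0 0 0.0046 0.0017;0.005 -0.32 0 0 0.0046 0.0017;0.005 -0.40 0 0 0.0046 0.0017;0.005 -0.48 0 0 0.0046 0.0017;0.005 -0.56 0 0 0.0046 0.0017;0.005 -0.62 0 0 0.0046 0.0017;0.005 -0.655 0.011 0 0.0046 0.0017;0.005 -0.655 0.011 0 0.0046 0.0017;0.005 -0.655 0.011 0 0.0046 0.0017;0.005 -0.655 0.011 0 0.0046 0.0017'
python3 - <<'E'
from h import *
go(-93,-138,78)
im=grab_frame("wrist");c=calibration("wrist");im=im[:,:,::-1].copy()
q=proj("wrist",[W(-91,-104,70),W(-91,-172,70),W(-93,-138,56)],c);print(q.round())
for u in q: cv2.circle(im,tuple(int(v) for v in u),5,(255,0,255),1)
cv2.imwrite("pics/w3.png",im)
print([(round(d['confidence'],2),np.round(d['location'])) for d in tip_of("edge_a","wrist")])
E
```

```text
time_s: 5.33
ee_pos: [541.0, -150.6, 157.0]
ee_rot: [179.8, -0.4, -173.2]
force: [0.0, 0.1, 1.0]
gripper_width: 0.2
t 5.3333 rack now [-95.1, -137.2, 157.0] rot [ 179.84   -0.38 -173.19] F [0.  0.1 1. ] w 0.2
shift [-0.0052 -0.0021  0.158 ] turn [ 0.0018 -0.0042  0.0002]
[[362. 215.]
 [277. 215.]
 [319. 207.]]
[(0.96, array([360., 214.])), (0.7, array([272., 215.])), (0.7, array([530., 215.]))]
```

View pics/w3.png

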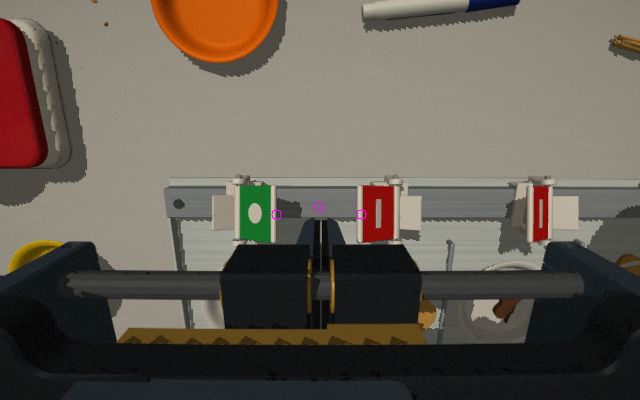

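Both tag edges, at (360,214) and (272,215), match the prediction. I'll descend and push tag 3 left.

```bash
python3 -m jog '-0.005 -0.002 0.06 0 -0.004 0;-0.005 -0.002 0.12 0 -0.004 0;-0.005 -0.002 0.145 0 -0.004 0;-0.005 -0.002 0.158 0 -0.004 0;-0.005 -0.002 0.158 0 -0.004 0;-0.005 -0.002 0.158 0 -0.004 0'
python3 -c "
from h import *
go(-93,-76.5,92)"
```

```text
time_s: 5.93
ee_pos: [544.3, -150.4, 79.5]
ee_rot: [179.9, 0.1, -173.1]
force: [0.1, -0.3, -0.3]
gripper_width: 0.5
t 5.9333 rack now [-91.8, -137.3, 79.5] rot [ 1.7992e+02  1.3000e-01 -1.7306e+02] F [ 0.1 -0.3 -0.3] w 0.5
shift [ 0.0021  0.1217 -0.0248] turn [0.0009 0.0014 0.0017]
```

```bash
python3 -m jog '0.002 0.015 0 0 0 0;0.002 0.026 0 0 0 0;0.002 0.034 0 0 0 0;0.002 0.041 0 0 0 0;0.002 0.048 -0.005 0 0 0;0.002 0.055 -0.012 0 0 0;0.002 0.062 -0.02 0 0 0;0.002 0.069 -0.026 0 0 0;0.002 0.076 -0.026 0 0 0;0.002 0.083 -0.026 0 0 0;0.002 0.09 -0.026 0 0 0;0.002 0.097 -0.026 0 0 0;0.002 0.104 -0.026 0 0 0;0.002 0.111 -0.026 0 0 0;0.002 0.117 -0.026 0 0 0;0.002 0.123 -0.027 0 0 0;0.002 0.123 -0.027 0 0 0'
python3 -m jog '0 -0.005 -0.05 0 0 0;0 -0.04 -0.1 0 0 0;0 -0.08 -0.12 0 0 0;0 -0.122 -0.12 0 0 0;0 -0.122 -0.12 0 0 0;0 -0.122 -0.12 0 0 0'
python3 - <<'E'
from h import *
go(-93,-138,78)
cv2.imwrite("pics/w4.png",grab_frame("wrist")[:,:,::-1])
E
```

```text
time_s: 7.35
ee_pos: [535.7, -88.9, 93.1]
ee_rot: [179.9, 0.1, -173.0]
force: [-0.1, 0.8, -0.6]
gripper_width: 0.5
time_s: 7.85
ee_pos: [542.9, -150.1, 152.9]
ee_rot: [179.9, 0.1, -173.1]
force: [0.1, 1.0, 0.2]
gripper_width: 0.6
t 7.85 rack now [-93.2, -136.9, 152.9] rot [ 1.7988e+02  1.1000e-01 -1.7315e+02] F [0.1 1.  0.2] w 0.6
shift [-1.000e-04 -2.500e-03  1.498e-01] turn [0.0013 0.0012 0.0007]
```

View pics/w4.png

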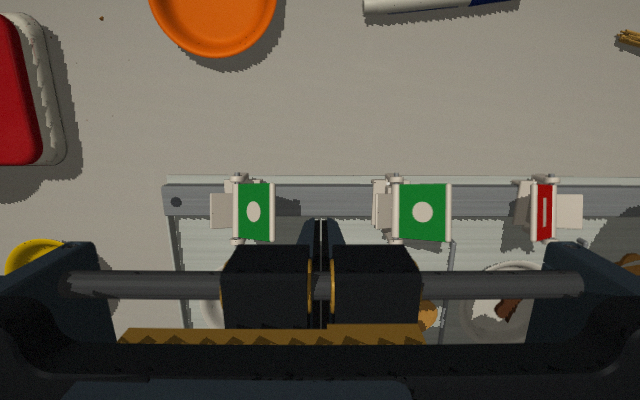

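Tag 3 now lies left and shows green. I'll descend again and push tag 4 right.

```bash
python3 -m jog '0 0.002 0.06 0 0 0;0 0.002 0.12 0 0 0;0 0.002 0.14 0 0 0;0 0.002 0.149 0 0 0;0 0.002 0.149 0 0 0;0 0.002 0.149 0 0 0'
python3 -c "
from h import *
go(-93,-201,92)"
```

```text
time_s: 8.4
ee_pos: [543.2, -148.0, 78.9]
ee_rot: [179.9, 0.1, -173.1]
force: [-0.2, -0.8, 0.1]
gripper_width: 0.6
t 8.4 rack now [-92.6, -134.8, 78.9] rot [ 1.7988e+02  1.4000e-01 -1.7306e+02] F [-0.2 -0.8  0.1] w 0.6
shift [ 0.0011 -0.1323 -0.0265] turn [0.0014 0.0015 0.0016]
```

```bash
python3 -m jog '0.001 -0.015 0 0 0 0;0.001 -0.027 0 0 0 0;0.001 -0.037 0 0 0 0;0.001 -0.045 0 0 0 0;0.001 -0.052 0 0 0 0;0.001 -0.059 -0.008 0 0 0;0.001 -0.066 -0.016 0 0 0;0.001 -0.072 -0.024 0 0 0;0.001 -0.078 -0.027 0 0 0;0.001 -0.085 -0.027 0 0 0;0.001 -0.092 -0.027 0 0 0;0.001 -0.099 -0.027 0 0 0;0.001 -0.106 -0.027 0 0 0;0.001 -0.113 -0.027 0 0 0;0.001 -0.12 -0.027 0 0 0;0.001 -0.127 -0.027 0 0 0;0.001 -0.133 -0.027 0 0 0;0.001 -0.133 -0.027 0 0 0'
python3 -m jog '0 0.005 -0.05 0 0 0;0 0.04 -0.12 0 0 0;0 0.12 -0.2 0 0 0;0 0.2 -0.25 0 0 0;0 0.28 -0.25 0 0 0;0 0.36 -0.25 0 0 0;0 0.4 -0.25 0 0 0;0 0.4 -0.25 0 0 0;0 0.4 -0.25 0 0 0'
python3 - <<'E'
from h import *
go(-93,0,200)
cv2.imwrite("pics/w5.png",grab_frame("wrist")[:,:,::-1])
im=grab_frame("top")[:,:,::-1];cv2.imwrite("pics/top5.png",cv2.resize(im[105:265,200:440],None,fx=3.3,fy=3.3,interpolation=cv2.INTER_CUBIC))
E
```

```text
time_s: 9.9
ee_pos: [550.9, -214.8, 92.3]
ee_rot: [179.9, 0.1, -173.1]
force: [-0.0, 0.5, 0.5]
gripper_width: 0.1
time_s: 10.65
ee_pos: [526.2, -15.0, 217.9]
ee_rot: [179.9, 0.2, -172.9]
force: [1.2, -0.3, 0.5]
gripper_width: 0.4
t 10.65 rack now [-93.7, -0.8, 217.9] rot [ 1.7992e+02  1.7000e-01 -1.7288e+02] F [ 1.2 -0.3  0.5] w 0.4
shift [-0.0013  0.0015  0.0359] turn [0.0009 0.0019 0.0036]
```

View pics/w5.png

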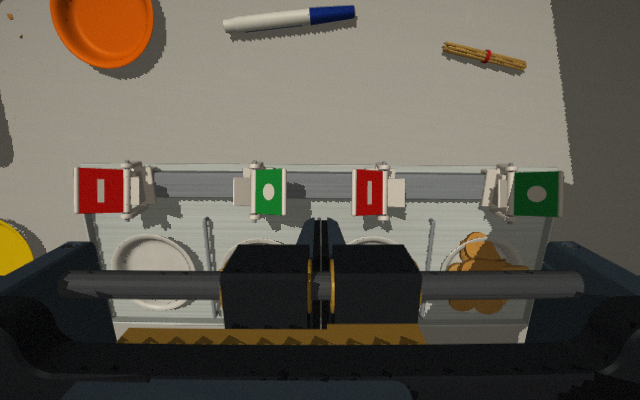

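View pics/top5.png

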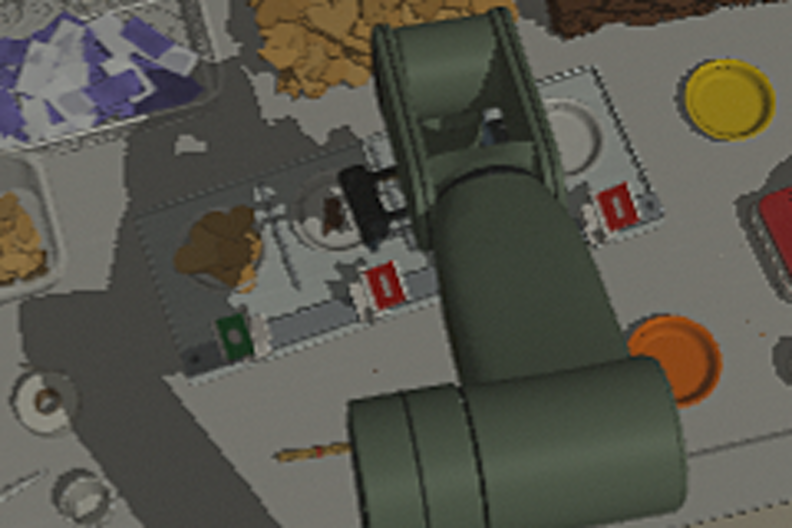

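In the wrist view the tags read, left to right in the rack, green at (537,193), red at (369,191), green at (268,190) and red at (101,190). The arm hangs clear, so I'm handing in.

```bash
python3 -c "
from workcell import *
print(job_done())"
```

```text
the job is handed in; nothing more can be done
None
```

I pushed over the three wrong tags with the closed fingertips and handed the job in at about 11 s on the robot's clock. From the left, the tags in front of dishes 1 and 3 (heaped) went to the left, and the one in front of dish 4 (empty) went to the right. I left the tag of dish 2 (single cookie) as it lay, since it already showed red to the right.

In the last wrist picture the tags read green, red, green, red from left to right, all lying flat. The force readings, printed only at the end of each move, never passed about 1.3 N. The arm ended with its fingertips about 195 mm above the table, touching nothing.

In the final pictures, what could be seen of the dishes, marker, ties, cup and label roll showed no sign of having been moved. The arm hid part of dishes 2 and 3 and the timer was out of view, so I did not check those directly.

One measurement disagreed: the first close-up put the tag edges about 6 mm further back than the top-view fit. I moved the pushing line 5 mm back for all three tags, and later detections agreed to within about 4 mm.

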